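Deburr the cylinder tube's bore edge

TASK

Take the deburring tool with the square handle from its holder and, with its cone just inside the mouth of the upright cylinder tube, run it round the bore's edge in one full circle: start beside the air fitting, go counterclockwise seen from above, and come back to the fitting, at a calm pace. Keep a light, steady pressure of about 5 newtons on the edge and never press harder than 20. Then set the tool fully down in its empty hole, upright, before you let go, and leave everything else where it is.

Things in the scene. Friction and masses are not known exactly. Their poses are not given: they have to be found in the camera images.
- deburrer: hand deburring tool standing in the holder: grey square handle 22 x 22 mm, 62 mm tall with dark bands near its top, and below it an 8 mm round steel shank with a cone blade at its end. Origin at the centre of the handle's underside, which rests on the holder's top; z up along the handle, x and y square to its flats. 0.10 to 0.18 kg
- tip (a point): centre of the lower end of the deburrer's cone, on its axis, 54 mm below its origin. The cone is 4 mm across here and widens evenly to 12 mm across at 14 mm above this point; then it narrows to the 8 mm shank
- holder: fixed wooden block 70 (x) x 160 (y) x 60 mm high with two round holes in its top, each going right through; origin at the centre of its underside, z up
- holder_hole0 (a point): centre of the mouth of one hole of the holder, at its top, at y = -45 mm of the holder; the hole is 18 mm across. The deburrer stands in one of the two holes, the screwdriver in the other
- holder_hole1 (a point): centre of the mouth of the other hole, at y = +45 mm of the holder, likewise 18 mm across
- fixture: fixed grey base plate 120 x 120 x 12 mm with the aluminium cylinder tube bolted upright on it by a square 86 mm flange; origin at the centre of the plate's underside, z up. On the +x side an air fitting with a blue end sticks out of the tube, 38 to 57 mm above the table, to 61 mm from the axis. Tube and plate are rigid
- mouth (a point): point on the plate's centre line at the height of the tube's mouth, 84 mm above the plate's underside; axes as the plate's. Tube 60 mm outside, bore 50 mm, open from above, 60 mm deep. The bolts have play: the tube's true axis is off this point by an unknown amount, up to 3.5 mm along plate x and 3.5 mm along plate y, so the edge must be found by touch
- driver: bystander: screwdriver with a round black handle, standing in the holder's other hole; its handle reaches 72 mm above the holder's top, is up to 28 mm across
- valve: bystander: black push-button valve 50 x 42 x 55 mm, origin under its centre
- fitting: bystander: brass and steel fitting 24 mm square, 41 mm tall
- seal_ring: bystander: steel ring 58 mm across, 12 mm tall, lying on the table
- piston: bystander: aluminium disc 49 mm across, 28 mm tall
- switch_valve: bystander: small valve on a black foot 90 x 50 mm, 41 mm tall
- wrench: bystander: steel wrench lying on the table
- edge0 (a point): point on the plate 21 mm from its centre line at mouth height, 0 degrees round counterclockwise seen from above from the air fitting's side (plate +x); about where the tip goes by
- edge1 (a point): point on the plate 21 mm from its centre line at mouth height, 45 degrees round counterclockwise seen from above from the air fitting's side (plate +x); about where the tip goes by
- edge2 (a point): point on the plate 21 mm from its centre line at mouth height, 90 degrees round counterclockwise seen from above from the air fitting's side (plate +x); about where the tip goes by
- edge3 (a point): point on the plate 21 mm from its centre line at mouth height, 135 degrees round counterclockwise seen from above from the air fitting's side (plate +x); about where the tip goes by
- edge4 (a point): point on the plate 21 mm from its centre line at mouth height, 180 degrees round counterclockwise seen from above from the air fitting's side (plate +x); about where the tip goes by
- edge5 (a point): point on the plate 21 mm from its centre line at mouth height, 225 degrees round counterclockwise seen from above from the air fitting's side (plate +x); about where the tip goes by
- edge6 (a point): point on the plate 21 mm from its centre line at mouth height, 270 degrees round counterclockwise seen from above from the air fitting's side (plate +x); about where the tip goes by
- edge7 (a point): point on the plate 21 mm from its centre line at mouth height, 315 degrees round counterclockwise seen from above from the air fitting's side (plate +x); about where the tip goes by
Mind the look-alikes: they are no part of the job. Leave any green or orange look-alike of the fixture alone.

How it is judged:
By the outcome, as a careful person would: the job done as asked, in the order asked, and still so for the second after the job is handed in, with the robot touching nothing.
It also fails if it takes over 72 s, if anything falls off the work surface, if the arm or the gripper's body presses on something with over 40 N, if the wrist force passes 120 N, or if a joint passes its speed limit or range.

ROBOT

A 7-joint arm with a two-finger parallel gripper is mounted at the origin on the work surface. World frame = base frame: x ahead of the robot, y to its left, z up, the work surface at z = 0. Lengths are in m, angles in rad, forces in N, time in s.
With the tool pointing down it reaches from about 0.4 to 0.85 m from the base axis. Payload 4.4 kg.
Tool frame: the origin (TCP) lies at the very end of the fingers, on their centre line; the grasp point (between the pads) lies 19 mm behind it; y points along the fingers, x is the direction in which the jaws open and shut, and the axes are right-handed (so a half turn about y gives the same grasp; the last joint's range is limited). The gripper opens to 94 mm and grips with 3 to 60 N. Pads are 16 mm wide; open, the fingers measure 119 mm over their backs; the gripper's body (75 mm by 177 mm) begins 78 mm behind the grasp point.
Start: joints at [-1.325, 0.628, 0.038, 1.517, -0.027, 0.996, -0.02], TCP at [0.199, 0.619, 0.205] pointing down, gripper open.
Joint ranges: [-3.06, 3.06], [-0.37, 2.12], [-1.25, 1.32], [0.18, 2.47], [-1.1, 4.24], [0.23, 1.98], [-2.94, 2.94]. Speed limits (rad/s): [2.57, 2.57, 3.14, 3.14, 3.14, 3.14, 3.14].

INTERFACE

Orientations are given as a unit quaternion [w, x, y, z].
In Python, from rig import manip, effector, optics, ticket, readout gives the robot as it stands. Calls block until the motion is done:
- manip.movep(position, orientation): joint-space move of the TCP to a pose.
- manip.movel(position, feed=0.15, rotation=None): straight line of the TCP; rotation=None keeps the orientation; feed is the mean speed in m/s.
- manip.move_joints(angles): joint-space move.
- effector.open_gripper() and effector.grasp(grip_force=None): open the fingers fully, or close them until they stop; grip_force is the grip in N (None keeps the last).
- manip.dwell(seconds).
- manip.inverse_kinematics(position, orientation): joint angles nearest the present ones, or None.
- optics.camera(name): name is "scene" or "top" or "wrist"; returns the picture (480x640x3 uint8, red, green, blue); there is no depth.
- optics.camera_params(name): a dict with "fx", "fy", "cx", "cy" (pixels), "rvec" (rotation vector, rad) and "tvec" (3), from world to camera coordinates, as OpenCV has them; the wrist camera has in their place "mount" (4x4, takes a point from camera to tool coordinates, whose origin is the TCP and whose axes are the tool frame's). Camera axes: x right, y down, z forward; pixel columns grow to the right and rows downward; lengths in m; the calibration is good to about 2 mm. A picture is of the moment at which its call begins: read the wrist's pose just before it. camera_params takes no time and is no camera call.
A pose or a line that the arm cannot do raises manip.PlanningError and nothing moves.
- ticket.sign_off(): hands the job in, once; it reports no verdict.
Readings, each from a call of its own:
- readout.get_clock(): time.
- readout.get_qpos(): joint angles.
- readout.get_joint_vel(): joint speeds.
- readout.get_tau(): joint torques, N m.
- readout.get_ee_pos(): TCP position.
- readout.get_tool_rot(): TCP orientation.
- readout.get_ft_force(): force on the tool from outside, world axes, zero at the start.
- readout.get_moment(): the same for the moment, N m.
- readout.get_finger_gap(): finger opening in m.
Only numpy, scipy, OpenCV 4.12 (cv2) and the standard library are available. Lean on these libraries where they do the work, as an engineer would, in place of code of your own. Each camera call takes 0.05 s, during which the arm holds its last target. There are 200 camera calls.

## Working session

There is one attempt and no reset: what is moved stays moved. The work goes in short steps, each a Python script; the robot and the scene stay as the last script left them, time stands still between calls to the robot, and variables do not carry over. Pictures are saved under pics/ and viewed, about 8 in all and at most 12, crops included, and the job is handed in when it is done.

```bash
mkdir -p pics; ls
python3 - <<'E'
from rig import manip, effector, optics, ticket, readout
import cv2, numpy as np
for n in ("scene","top"):
    im=optics.camera(n); cv2.imwrite(f"pics/{n}0.png",im[:,:,::-1]); print(n,optics.camera_params(n))
print(optics.camera_params("wrist"))
print(readout.get_clock(),readout.get_tool_rot(),readout.get_ee_pos(),readout.get_finger_gap(),readout.get_ft_force())
E
```

```text
pics
scene {'fx': 477.23141572490954, 'fy': 477.23141572490954, 'cx': 322.277654647164, 'cy': 232.5818593971311, 'rvec': array([ 1.12477946,  2.1712807 , -1.11856705]), 'tvec': array([ 0.35821815, -0.15759699,  1.48690938])}
top {'fx': 445.5850324185546, 'fy': 445.5850324185546, 'cx': 317.9073964586805, 'cy': 245.05313398860844, 'rvec': array([ 2.18656453, -2.21332527,  0.03442805]), 'tvec': array([-0.07038993,  0.53802355,  0.93829762])}
{'fx': 338.28593926875135, 'fy': 338.28593926875135, 'cx': 319.1391554836072, 'cy': 239.01199730929292, 'mount': array([[ 9.99999808e-01,  5.32358179e-04,  3.17239517e-04,
        -4.34983637e-04],
       [-1.51712111e-04, -2.86034727e-01,  9.58219240e-01,
        -1.80583832e-01],
       [ 6.00857368e-04, -9.58219104e-01, -2.86034591e-01,
         8.23031401e-02],
       [ 0.00000000e+00,  0.00000000e+00,  0.00000000e+00,
         1.00000000e+00]])}
0.1 [-0.57122479  0.57193184  0.41581687 -0.41676437] [0.19919393 0.61809968 0.20466537] 0.09396748027055203 [-0.09765957 -1.05004948 -0.54102311]
```

View pics/top0.png

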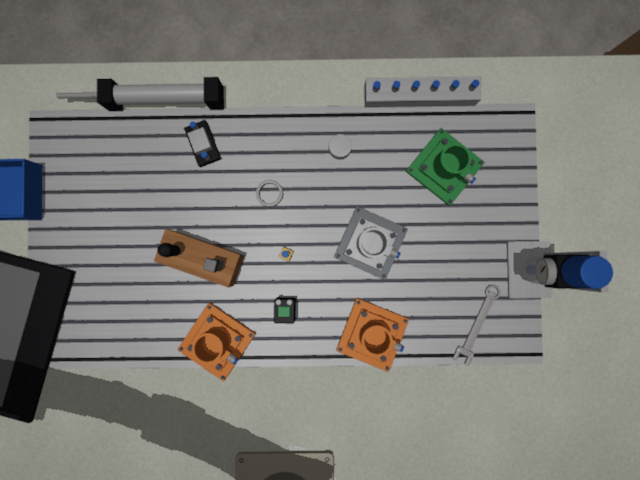

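View pics/scene0.png

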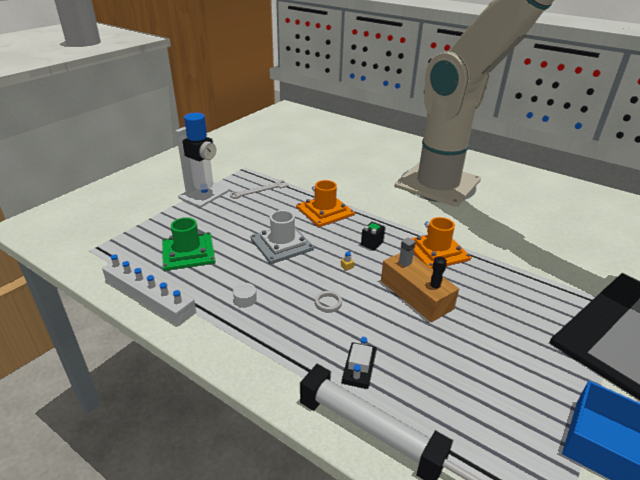

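The top view shows the grey fixture at (371,243) with its fitting at (397,254). The holder is at (198,257), with the grey square handle at (212,264) and the black screwdriver at (168,249). Look-alikes to avoid: green (447,166), orange (217,342) and orange (374,334). For the tool, the only thing it could be mistaken for is the screwdriver. Next is a close crop plus the rough poses.

```bash
cat > h.py <<'E'
import numpy as np, cv2
from scipy.spatial.transform import Rotation as R
from rig import manip, effector, optics, ticket, readout
def q2R(q): return R.from_quat(np.r_[q[1:],q[0]]).as_matrix()
def R2q(M):
    q=R.from_matrix(M).as_quat(); return np.r_[q[3],q[:3]]
def cam(name, pose=None):
    """K, Rwc, t (world->camera)"""
    p=optics.camera_params(name); K=np.array([[p['fx'],0,p['cx']],[0,p['fy'],p['cy']],[0,0,1.]])
    if 'rvec' in p: return K,cv2.Rodrigues(p['rvec'])[0],np.asarray(p['tvec'])
    pos,q=pose; T=np.eye(4); T[:3,:3]=q2R(q); T[:3,3]=pos; W=np.linalg.inv(T@p['mount'])
    return K,W[:3,:3],W[:3,3]
def proj(c,P):
    K,Rm,t=c; X=np.atleast_2d(P)@Rm.T+t; u=X@K.T; return u[:,:2]/u[:,2:]
def ray(c,uv,z):
    K,Rm,t=c; o=-Rm.T@t; d=Rm.T@np.linalg.inv(K)@np.r_[uv,1.]; return o+d*(z-o[2])/d[2]
def down(yaw):
    """tool y down, jaw axis (tool x) at yaw in the xy plane"""
    x=np.array([np.cos(yaw),np.sin(yaw),0]); y=np.array([0,0,-1.]); return np.stack([x,y,np.cross(x,y)],1)
def snap(n="wrist"):
    pose=(readout.get_ee_pos(),readout.get_tool_rot()); im=optics.camera(n)[:,:,::-1].copy(); return im,cam(n,pose)
E
python3 - <<'E'
from h import *
c=cam("top")
for n,uv,z in [("handle",(212,264),.122),("driver",(168,249),.132),("holder",(199,257),.06),("fix",(371,243),.084),("fit",(397,254),.047)]: print(n,ray(c,uv,z).round(4))
im=cv2.imread("pics/top0.png")
a=cv2.resize(im[215:295,145:255],None,fx=5,fy=5,interpolation=cv2.INTER_CUBIC)[:, :400*2]
b=cv2.resize(im[200:290,325:415],None,fx=4.4,fy=4.4,interpolation=cv2.INTER_CUBIC)
out=np.zeros((400,800,3),np.uint8); a=cv2.resize(im[215:295,147:247],None,fx=4,fy=4,interpolation=cv2.INTER_CUBIC); out[:320,:400]=a; out[:396,402:798]=b
cv2.imwrite("pics/crop.png",out)
M=q2R(readout.get_tool_rot()); print(M.round(3))
E
```

```text
handle [0.4999 0.1215 0.122 ]
driver [0.5287 0.2007 0.132 ]
holder [0.5141 0.1628 0.06  ]
fix [ 0.5371 -0.1814  0.084 ]
fit [ 0.5155 -0.2383  0.047 ]
[[ 0.307 -0.    -0.952]
 [ 0.952 -0.002  0.307]
 [-0.002 -1.    -0.   ]]
```

View pics/crop.png

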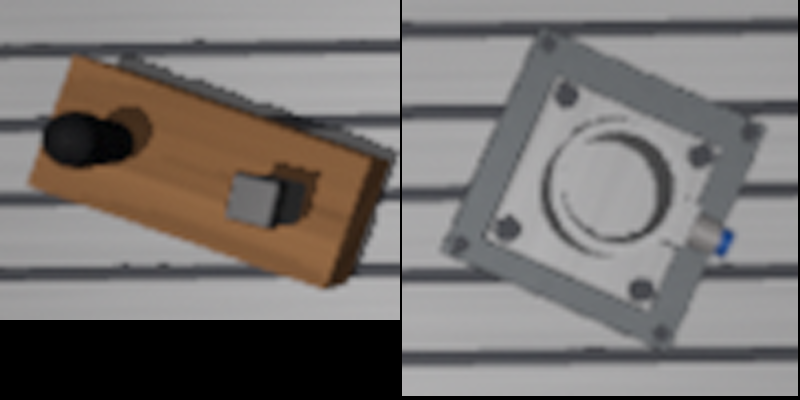

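The crop confirms the choice: a grey square handle at the fitting-side end of the holder, and the round black driver in the other hole. The fixture plate corners and the blue-ended fitting to its lower right are clear. I'll compute the poses from the corners and move the wrist camera above the handle.

Run:
```python
from h import *
c=cam("top")
P=np.array([ray(c,(325+(x-402)/4.4,200+y/4.4),.012) for x,y in [(548,32),(765,127),(660,348),(445,250)]])
print("plate",P.round(4)[:,:2],P.mean(0),[np.linalg.norm(P[i]-P[i-1]).round(4) for i in range(4)])
H=np.array([ray(c,(147+x/4,215+y/4),.06) for x,y in [(75,57),(372,155),(328,286),(30,183)]])
print("holder",H.round(4)[:,:2],H.mean(0),[np.linalg.norm(H[i]-H[i-1]).round(4) for i in range(4)])
h=H[0]+H[3]-H[1]-H[2]; print("holder long yaw",np.degrees(np.arctan2(h[1],h[0])))
ctr=H.mean(0); u=h/np.linalg.norm(h); print("holes",ctr+.045*u,ctr-.045*u)
e=P[1]-P[0]; print("plate x yaw",np.degrees(np.arctan2(e[1],e[0])))
manip.movep(np.array([.5,.12,.235]),R2q(down(np.radians(-10))))
print(readout.get_clock(),readout.get_qpos().round(2) if hasattr(readout.get_qpos(),'round') else readout.get_qpos())
im,cw=snap(); cv2.imwrite("pics/w1.png",im); np.save("w1.npy",np.hstack([cw[0],cw[1],cw[2][:,None]]))
```

```text
plate [[ 0.6164 -0.1636]
 [ 0.5691 -0.2675]
 [ 0.4633 -0.2151]
 [ 0.5116 -0.1124]] [ 0.54012468 -0.18965018  0.012     ] [np.float64(0.1166), np.float64(0.1142), np.float64(0.1181), np.float64(0.1135)]
holder [[0.571  0.23  ]
 [0.5197 0.08  ]
 [0.4541 0.1025]
 [0.5076 0.2527]] [0.51309879 0.16628667 0.06      ] [np.float64(0.0673), np.float64(0.1585), np.float64(0.0693), np.float64(0.1594)]
holder long yaw 70.73445623528345
holes [0.52794639 0.20876665 0.06      ] [0.49825118 0.12380669 0.06      ]
plate x yaw -114.49093686169682
2.1917 [-0.64  0.44  0.5   1.86 -0.26  0.91 -0.19]
```

View pics/w1.png

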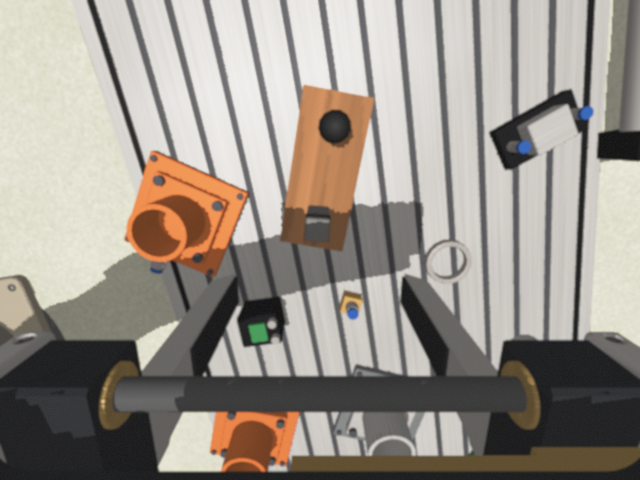

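The wrist view shows the holder with the driver at (335,127). The square handle is at about (317,222), in the arm's shadow. I'll enlarge that part to get its top square and yaw.

Run:
```python
import cv2,numpy as np
im=cv2.imread("pics/w1.png")[180:260,265:375].astype(float)
im=(255*np.clip(im/150,0,1)**.5).astype(np.uint8)
cv2.imwrite("pics/w1c.png",cv2.resize(im,None,fx=7,fy=7,interpolation=cv2.INTER_CUBIC))
```

```text
(no output)
```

View pics/w1c.png

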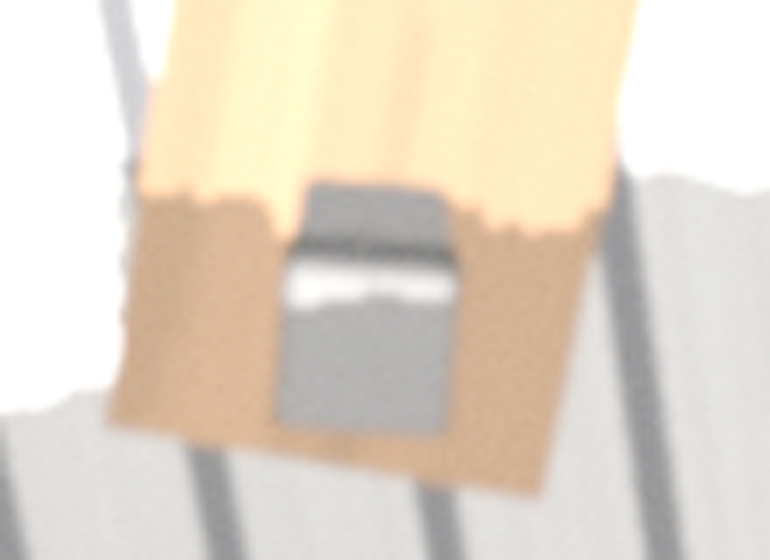

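The crop shows the top face of the handle with corners at about (287,262), (458,268), (448,433) and (277,422), in crop pixels. I'll measure it, compare with 22 mm and z = 0.122, and then grasp.

Run:
```python
from h import *
W=np.load("w1.npy"); c=(W[:,:3],W[:,3:6],W[:,6])
P=np.array([ray(c,(265+x/7,180+y/7),.122) for x,y in [(287,262),(458,268),(448,433),(277,422)]])
print(P.round(4)[:,:2],P.mean(0),[np.linalg.norm(P[i]-P[i-1]).round(4) for i in range(4)])
for a,b in((0,1),(3,2),(3,0),(2,1)):
    e=P[b]-P[a]; print(np.degrees(np.arctan2(e[1],e[0])))
H=np.array([ray(c,(265+x/7,180+y/7),.06) for x,y in [(105,425),(540,495)]]); print("holder end",H.round(4),np.linalg.norm(H[0]-H[1]),H.mean(0))
e=H[1]-H[0]; a=np.arctan2(e[1],e[0]); n=np.array([-np.sin(a),np.cos(a)]); print("yaw short",np.degrees(a),"hole",H.mean(0)[:2]+.035*n)
```

```text
[[0.4923 0.1387]
 [0.5136 0.1342]
 [0.5088 0.1128]
 [0.4872 0.118 ]] [0.50046463 0.12592139 0.122     ] [np.float64(0.0213), np.float64(0.0217), np.float64(0.0219), np.float64(0.0222)]
-11.86952414762407
-13.658384383711313
76.0644847278277
77.34779643738135
holder end [[0.4546 0.1042 0.06  ]
 [0.5201 0.0811 0.06  ]] 0.0694145679385683 [0.48733597 0.09266464 0.06      ]
yaw short -19.40806777357614 hole [0.49896626 0.1256758 ]
```

Both sides measure 21–22 mm. The handle is at (0.500, 0.126) with a yaw of −13°, and the hole estimated from the holder's end agrees to about 1 mm. I'll grasp it low for stiffness.

Run:
```python
from h import *
q=R2q(down(np.radians(-12.8))); p=np.array([.5002,.1257,0])
manip.movep(p+[0,0,.14],q)
manip.movel(p+[0,0,.067],feed=.08)
print(readout.get_clock(),readout.get_ee_pos(),readout.get_ft_force())
effector.grasp(60); print(readout.get_clock(),readout.get_finger_gap(),readout.get_ee_pos(),readout.get_ft_force())
g=np.array(readout.get_ee_pos()); np.save("grasp.npy",np.r_[g,readout.get_tool_rot()])
manip.movel(p+[0,0,.185],feed=.1)
print(readout.get_clock(),readout.get_finger_gap(),readout.get_ee_pos(),readout.get_ft_force(),readout.get_tool_rot(),q)
im,cw=snap(); cv2.imwrite("pics/w2.png",im); cv2.imwrite("pics/s2.png",cv2.resize(optics.camera("scene")[180:330,330:480,::-1],None,fx=4,fy=4,interpolation=cv2.INTER_CUBIC))
```

```text
3.775 [0.50059186 0.12573238 0.06738821] [0.20000503 0.15399566 0.40203247]
4.875 0.021695986161668512 [0.49987487 0.12565199 0.06697211] [-0.97950574 -0.78300476  0.69149306]
6.2083 0.021840295309851238 [0.49971039 0.12562027 0.18442379] [-0.35616171  0.55501828 -1.89662191] [-0.70251338  0.70288299 -0.07925373  0.07841739] [-0.70270003  0.70270003 -0.07882044  0.07882044]
```

View pics/s2.png

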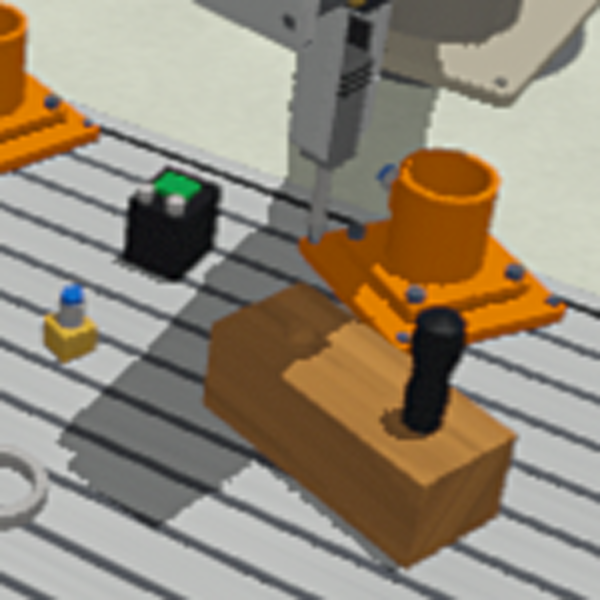

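The tool is in the grip and clear of the holder, with a gap of 21.8 mm. Next is a close wrist view of the grey fixture.

Run:
```python
from h import *
g=np.load("grasp.npy")
manip.movep(np.array([.54,-.265,.185]),R2q(down(np.radians(-12.8))))
print(readout.get_clock(),readout.get_finger_gap(),readout.get_ft_force())
im,cw=snap(); cv2.imwrite("pics/w3.png",im); np.save("w3.npy",np.hstack([cw[0],cw[1],cw[2][:,None]]))
print(proj(cw,[[.54,-.19,.012],[.54,-.19,.084]]))
c=im[60:260,200:440]; cv2.imwrite("pics/w3c.png",cv2.resize(c,None,fx=3,fy=3,interpolation=cv2.INTER_CUBIC))
F=[]
for i in range(20): F.append(readout.get_ft_force()); manip.dwell(.01)
F=np.array(F); print(F.mean(0),F.std(0),readout.get_clock())
```

```text
7.7667 0.02176149383216696 [-0.07855791  1.05527467 -1.95617606]
[[301.3682984  150.94058043]
 [296.8849949  154.00641554]]
[ 0.14224423 -0.04606928 -1.26984565] [0.4489299  0.40375391 0.34700332] 7.9833
```

View pics/w3c.png

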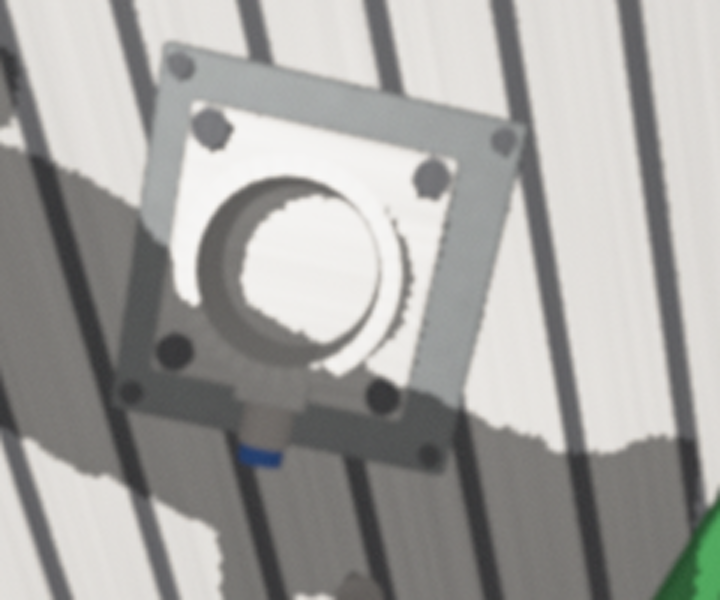

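The view shows the plate corners at about (167,43), (525,125), (445,473) and (117,400). The bore rim runs from x 198 to 382 and y 177 to 363. The blue fitting is at (262,455).

Run:
```python
from h import *
from scipy.optimize import least_squares
W=np.load("w3.npy"); c=(W[:,:3],W[:,3:6],W[:,6])
px=lambda x,y:(200+x/3,60+y/3)
uv=np.array([px(*a) for a in [(167,43),(525,125),(445,473),(117,400)]])
P=np.array([ray(c,u,.012) for u in uv]); print(P.round(4)[:,:2],P.mean(0),[np.linalg.norm(P[i]-P[i-1]).round(4) for i in range(4)])
L=.06*np.array([[-1,1],[-1,-1],[1,-1],[1,1]]) # order solved by yaw
def f(v):
    a=v[2]; Rz=np.array([[np.cos(a),-np.sin(a)],[np.sin(a),np.cos(a)]]); X=np.c_[L@Rz.T+v[:2],np.full(4,.012)]
    return (proj(c,X)-uv).ravel()
best=min((least_squares(f,[.54,-.19,a]) for a in np.arange(4)*np.pi/2-2),key=lambda s:s.cost)
print(best.x,np.degrees(best.x[2]),np.abs(best.fun).max())
for n,x,y in [("mouth",290,270),("L",198,270),("R",382,270),("T",290,177),("B",297,363)]: print(n,ray(c,px(x,y),.084).round(4))
print("fit end",ray(c,px(262,455),.047)-np.r_[best.x[:2],0])
```

```text
[[ 0.514  -0.1118]
 [ 0.6207 -0.1605]
 [ 0.5729 -0.2682]
 [ 0.4662 -0.2175]] [ 0.54345661 -0.18951101  0.012     ] [np.float64(0.1161), np.float64(0.1173), np.float64(0.1178), np.float64(0.1181)]
[ 0.54021261 -0.19521192 -0.92449166] -52.96947039612544 154.91702424965433
mouth [ 0.5406 -0.1869  0.084 ]
L [ 0.5165 -0.1815  0.084 ]
R [ 0.5647 -0.1923  0.084 ]
T [ 0.5462 -0.164   0.084 ]
B [ 0.5366 -0.2114  0.084 ]
fit end [-0.02449845 -0.04593148  0.047     ]
```

Plate centre is about (0.543, −0.190), with the fitting direction at −114.2°. The visible bore centre is about (0.5405, −0.188), which is inside the allowed play. Now I'll lower the cone into the bore at its centre and find the edge by touch on the fitting side.

Run:
```python
from h import *
a0=np.radians(-114.2); u=np.array([np.cos(a0),np.sin(a0),0]); c0=np.array([.5405,-.188,.138])
manip.movel(c0+[0,0,.04],feed=.12); manip.movel(c0,feed=.06)
F=[]
for i in range(15): manip.dwell(.02); F.append(readout.get_ft_force())
F0=np.mean(F,0); np.save("F0.npy",F0); print("base",F0,np.std(F,0),[round(readout.get_ft_force()[0],2) for _ in range(4)],readout.get_clock(),readout.get_ee_pos())
manip.movel(c0+u*.015,feed=.04); t=readout.get_clock(); r=.015
while r<.0275:
    r+=.0003; manip.movel(c0+u*r,feed=.01)
    f=np.mean([np.array(readout.get_ft_force())-F0 for _ in range(4)],0); e=np.array(readout.get_ee_pos())-c0
    print(round(r*1e3,2),round(e@u*1e3,2),(f.round(2)),round(-f@u,2),round(readout.get_clock()-t,3))
    if -f@u>3: break
```

```text
base [ 0.01694795  0.02643619 -1.39641875] [0.43955857 0.6186007  0.47397047] [np.float64(0.1), np.float64(0.1), np.float64(0.1), np.float64(0.1)] 9.8417 [ 0.54071336 -0.18803937  0.13835818]
15.3 15.03 [-0.43  0.64 -0.2 ] 0.41 0.25
15.6 15.55 [0.06 0.04 0.11] 0.06 0.5
15.9 15.93 [-0.13  0.21  0.87] 0.14 0.75
16.2 16.23 [ 0.1  -0.48  0.81] -0.4 1.0
16.5 16.54 [ 0.45 -0.53  0.28] -0.3 1.25
16.8 16.8 [ 0.47 -0.5  -0.19] -0.26 1.5
17.1 17.11 [0.18 0.47 0.37] 0.5 1.75
17.4 17.44 [-0.3  -0.24 -0.61] -0.35 2.0
17.7 17.73 [-0.75 -0.53 -0.21] -0.8 2.25
18.0 18.03 [-0.16 -0.12 -0.12] -0.17 2.5
18.3 18.32 [-0.44  0.45  0.19] 0.23 2.75
18.6 18.64 [-0.04 -0.91  0.13] -0.84 3.0
18.9 18.92 [-0.52  0.58 -0.45] 0.31 3.25
19.2 19.2 [ 0.37 -0.2   0.1 ] -0.03 3.5
19.5 19.52 [ 0.46 -0.2  -0.12] 0.01 3.75
19.8 19.82 [ 0.35  0.04 -0.25] 0.18 4.0
20.1 20.15 [ 0.49 -0.6  -0.48] -0.35 4.25
20.4 20.46 [-0.49 -1.21 -0.83] -1.3 4.5
20.7 20.74 [ 0.52 -0.21 -0.63] 0.02 4.75
21.0 21.05 [-0.07  0.27  0.41] 0.22 5.0
21.3 21.34 [-0.17  0.04  0.39] -0.03 5.25
21.6 21.48 [-0.32  0.1  -0.49] -0.04 5.5
21.9 21.65 [ 0.18  0.72 -0.88] 0.73 5.75
22.2 21.85 [ 0.36  1.06 -0.31] 1.11 6.0
22.5 22.01 [0.43 2.22 0.24] 2.2 6.25
22.8 22.19 [ 2.01  3.75 -0.71] 4.24 6.5
```

Contact came at r ≈ 21.4 mm, as predicted from vision. The contact is soft at about 3 N/mm, and each line takes at least 0.25 s. Now I'll go round counterclockwise under force control, refining the centre as it goes.

```bash
cat > circ.py <<'E'
from h import *
from scipy.optimize import least_squares
F0=np.load("F0.npy"); a0=np.radians(-114.2); u0=np.array([np.cos(a0),np.sin(a0)]); c0=np.array([.5405,-.188]); Z=.138
cmd=c0+u0*.0228; c=c0.copy(); pts=[]; S=.00018; log=[]; tot=0; last=None; dth=np.radians(4); R0=.0214
def force():
    f=[]
    for _ in range(4): f.append(readout.get_ft_force()); manip.dwell(.01)
    return np.mean(f,0)-F0
def fit():
    P=np.array(pts); 
    g=lambda v:np.r_[(np.hypot(*(P[:,:2]-v[:2]).T)-v[2]-S*P[:,2])/2e-4,(v[:2]-c0)/1.5e-3,(v[2]-.0214)/3e-4]
    return least_squares(g,np.r_[c,R0]).x
fr=None
for k in range(110):
    f=force(); e=np.array(readout.get_ee_pos()); n=e[:2]-c; n/=np.hypot(*n); F=-f[:2]@n; t=np.array([-n[1],n[0]])
    fr=F if fr is None else .5*fr+.5*F
    if F>1.5: pts.append([*e[:2],F]); v=fit(); c,R0=v[:2],v[2]
    ang=np.arctan2(*(e[:2]-c)[::-1]); 
    if last is not None: tot+=(ang-last+np.pi)%(2*np.pi)-np.pi
    last=ang; m=np.linalg.norm(f); log.append([tot,F,f[:2]@t,f[2],m,e[2]])
    if k%6==0: print(k,np.degrees(tot).round(1),"Fn %.1f Ft %.1f Fz %.1f |F| %.1f"%(F,f[:2]@t,f[2],m),"c",((c-c0)*1e3).round(2),"R %.2f z %.4f t %.2f"%(R0*1e3,e[2],readout.get_clock()),flush=True)
    if tot>=np.radians(365): break
    corr=np.clip(1.2e-4*(5-fr),-.0004,.0003)
    if m>11: corr=-.001
    d=cmd-c; th=dth if k>1 and fr>2 else 0   # get the pressure up before moving on
    Rm=np.array([[np.cos(th),-np.sin(th)],[np.sin(th),np.cos(th)]])
    cmd=c+Rm@d; cmd+=corr*(cmd-c)/np.hypot(*(cmd-c))
    manip.movel(np.r_[cmd,Z],feed=.01)
L=np.array(log); np.save("log.npy",L); print("Fn mean %.2f sd %.2f min %.2f max %.2f |F|max %.2f"%(L[2:,1].mean(),L[2:,1].std(),L[2:,1].min(),L[2:,1].max(),L[:,4].max()))
manip.movel(np.r_[c,Z],feed=.04); manip.movel(np.r_[c,.185],feed=.08)
print(readout.get_clock(),readout.get_finger_gap(),readout.get_ee_pos(),np.degrees(tot),force())
cv2.imwrite("pics/w4.png",snap()[0]); cv2.imwrite("pics/s4.png",cv2.resize(optics.camera("scene")[140:290,200:400,::-1],None,fx=4,fy=4,interpolation=cv2.INTER_CUBIC))
E
python3 circ.py
```

```text
0 0.0 Fn 3.6 Ft 0.3 Fz -0.1 |F| 3.6 c [-0.05 -0.11] R 21.40 z 0.1380 t 16.90
6 12.5 Fn 4.7 Ft -2.5 Fz 1.8 |F| 5.6 c [-1.18  0.4 ] R 21.40 z 0.1374 t 18.83
12 38.3 Fn 4.6 Ft -2.8 Fz 1.0 |F| 5.5 c [-2.34  0.76] R 21.38 z 0.1372 t 20.93
18 63.2 Fn 4.7 Ft -2.4 Fz 1.6 |F| 5.5 c [-2.31  0.77] R 21.39 z 0.1374 t 23.03
24 86.6 Fn 4.6 Ft -2.0 Fz 1.0 |F| 5.1 c [-2.28  0.84] R 21.46 z 0.1376 t 25.13
30 110.9 Fn 4.6 Ft -1.8 Fz 1.5 |F| 5.2 c [-2.28  0.79] R 21.41 z 0.1380 t 27.23
36 134.3 Fn 4.7 Ft -1.6 Fz 2.0 |F| 5.4 c [-2.29  0.82] R 21.44 z 0.1384 t 29.33
42 157.8 Fn 4.9 Ft -2.2 Fz 1.6 |F| 5.6 c [-2.31  0.86] R 21.48 z 0.1388 t 31.46
48 182.3 Fn 4.5 Ft -1.9 Fz 1.6 |F| 5.1 c [-2.33  0.89] R 21.50 z 0.1390 t 33.61
54 206.8 Fn 5.0 Ft -1.9 Fz 2.0 |F| 5.7 c [-2.34  0.89] R 21.51 z 0.1391 t 35.76
60 231.4 Fn 4.9 Ft -1.9 Fz 1.7 |F| 5.5 c [-2.35  0.9 ] R 21.52 z 0.1391 t 37.91
66 256.3 Fn 4.4 Ft -2.0 Fz 1.7 |F| 5.1 c [-2.33  0.89] R 21.51 z 0.1390 t 40.06
72 280.3 Fn 4.7 Ft -2.1 Fz 1.5 |F| 5.4 c [-2.32  0.89] R 21.50 z 0.1387 t 42.21
78 303.7 Fn 4.7 Ft -1.7 Fz 1.2 |F| 5.1 c [-2.31  0.89] R 21.50 z 0.1383 t 44.36
84 327.4 Fn 4.6 Ft -1.9 Fz 1.4 |F| 5.2 c [-2.3  0.9] R 21.49 z 0.1378 t 46.52
90 351.4 Fn 4.6 Ft -1.8 Fz 1.1 |F| 5.1 c [-2.3  0.9] R 21.49 z 0.1373 t 48.73
Fn mean 4.79 sd 0.28 min 4.21 max 5.53 |F|max 6.26
51.7333 0.021929749164546073 [ 0.53794251 -0.18687704  0.1847851 ] 368.2815220866912 [-0.53520133 -0.47754073 -0.6644312 ]
```

The circle is done: 4.8 ± 0.3 N radial, 6.3 N peak, covering the full turn. I'll check the tool's seat in the gripper before returning it.

Run:
```python
import cv2,numpy as np
a=cv2.imread("pics/w2.png")[200:400,200:440]; b=cv2.imread("pics/w4.png")[200:400,200:440]
s=cv2.imread("pics/s4.png"); s=cv2.resize(s[:, :],(400,300))
o=np.zeros((600,800,3),np.uint8)
f=lambda i:cv2.resize((255*np.clip(i/170.,0,1)**.6).astype(np.uint8),(400,300),interpolation=cv2.INTER_CUBIC)
o[:300,:400]=f(a);o[:300,400:]=f(b);o[300:,:400]=s
cv2.imwrite("pics/cmp.png",o)
```

```text
(no output)
```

View pics/cmp.png

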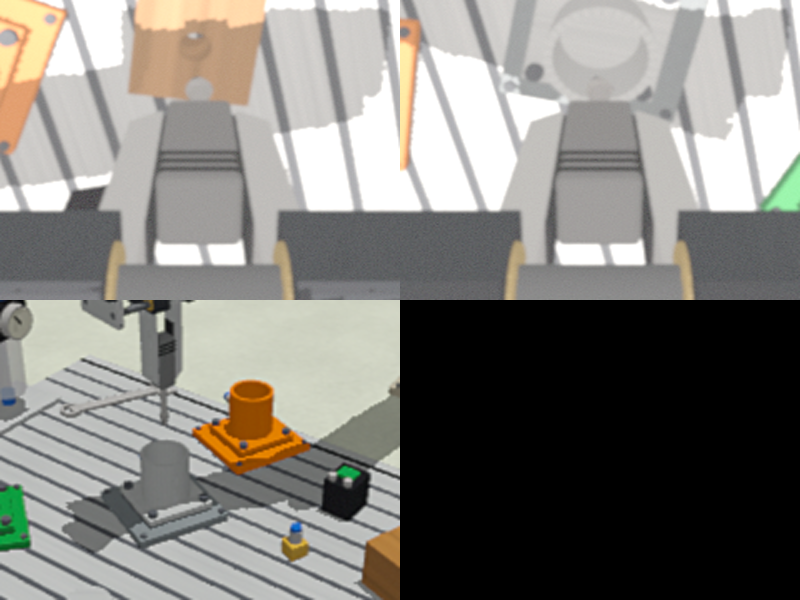

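The tool sits in the gripper exactly as before, with the same handle outline and cone position, and there is no visible tilt. I'll return it to the hole and lower it until contact.

Run:
```python
from h import *
g=np.load("grasp.npy"); q=R2q(down(np.radians(-12.8))); p=np.array([.5000,.1257,0])
manip.movep(p+[0,0,.185],q); manip.dwell(.2)
def F():
    f=[]
    for _ in range(5): f.append(readout.get_ft_force()); manip.dwell(.01)
    return np.mean(f,0)
F0=F(); print(readout.get_clock(),readout.get_ee_pos(),F0)
for z in (.125,.10,.075,.070):
    manip.movel(p+[0,0,z],feed=.06 if z>.072 else .03); f=F()-F0; print(z,readout.get_ee_pos().__array__()[2],f.round(2))
    if np.linalg.norm(f)>8: raise SystemExit("contact")
while z>.0645:
    z-=.0006; manip.movel(p+[0,0,z],feed=.01); f=F()-F0; e=readout.get_ee_pos(); print(round(z,4),np.round(e,4),f.round(2))
    if f[2]>4: break
print(readout.get_clock(),readout.get_finger_gap())
im,cw=snap(); cv2.imwrite("pics/w5.png",im); cv2.imwrite("pics/s5.png",cv2.resize(optics.camera("scene")[200:330,370:500,::-1],None,fx=4.5,fy=4.5,interpolation=cv2.INTER_CUBIC))
```

```text
53.3083 [0.5004383  0.12446068 0.18505388] [-0.23322108 -0.18741041 -1.49908348]
0.125 0.12538787461181694 [0.47 0.03 0.13]
0.1 0.09987631143489793 [-0.09  0.22  0.36]
0.075 0.07495543306058143 [0.21 0.14 0.32]
0.07 0.06998653118341872 [0.42 0.24 0.07]
0.0694 [0.5    0.1257 0.0695] [0.21 0.08 0.13]
0.0688 [0.5    0.1257 0.0688] [ 0.35 -0.08 -0.15]
0.0682 [0.5    0.1257 0.0682] [0.34 0.43 0.  ]
0.0676 [0.5    0.1257 0.0676] [ 0.51 -0.21 -0.14]
0.067 [0.5    0.1257 0.067 ] [ 0.   -0.14 -0.08]
0.0664 [0.5    0.1257 0.0669] [-1.25 -0.01  6.85]
57.825 0.021539245182563116
```

View pics/s5.png

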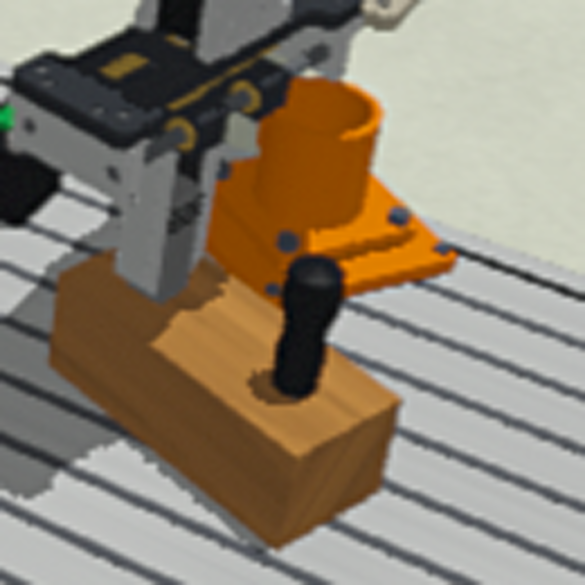

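The handle bottomed out at TCP z = 0.0669, the same height as when I grasped it, with the force rising only vertically. I'll release and retreat.

Run:
```python
from h import *
p=np.array([.5000,.1257,0])
manip.movel(p+[0,0,.0669],feed=.01)
effector.open_gripper(); manip.movel(p+[0,0,.15],feed=.1)
manip.movel(np.array([.5,.05,.24]),feed=.15)
print(readout.get_clock(),readout.get_finger_gap(),readout.get_ft_force())
a=optics.camera("scene")[190:320,360:490,::-1]; b=optics.camera("top")[200:300,140:240,::-1]; 
o=np.hstack([cv2.resize(a,(400,400),interpolation=cv2.INTER_CUBIC),cv2.resize(b,(400,400),interpolation=cv2.INTER_CUBIC)]); cv2.imwrite("pics/end.png",o)
```

```text
61.275 0.0938422367089924 [-0.19238273  0.28879753  0.2767279 ]
```

View pics/end.png

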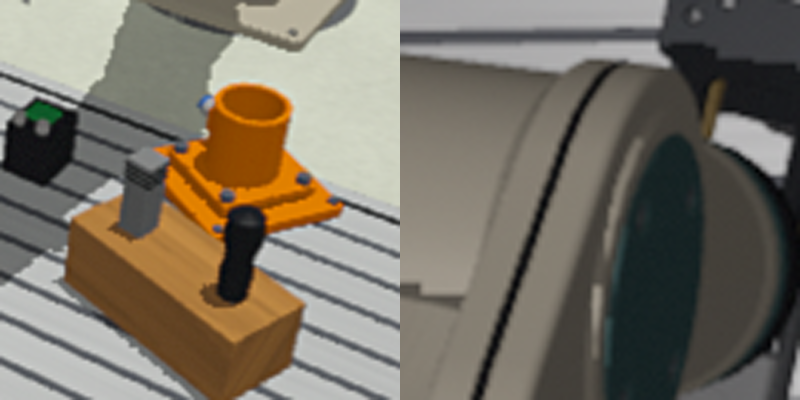

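The tool stands upright and fully seated in its hole (left half at (145,195)), the driver is unmoved, and the gripper is clear. The right half, the top view, is blocked by the arm. I'm handing in.

```bash
python3 -c "
from rig import ticket,readout
print(readout.get_clock()); ticket.sign_off()"
```

```text
61.375
the job is handed in; nothing more can be done
```

I took the square-handled deburrer from its holder and ran its cone once counterclockwise round the grey tube's bore edge. I then set the tool back in its hole, released it and handed in at 61.4 s of the 72 s allowed.

- **Finding the edge:** I touched the edge on the fitting side first. The centre fitted while going round was about 2.5 mm from where vision put the bore.
- **Start and finish:** contact began about 7° past the fitting direction. The tool covered about 362° and passed the fitting again at the end. The circle itself took about 33 s.
- **Pressure:** outward force averaged 4.8 N (4.2–5.5 N once under way), and the highest force sampled was 6.3 N. Samples came about three times a second, so anything briefer between them was not seen.
- **Tool in the grip:** the wrist pictures before and after the circle showed no slip or tilt.
- **Setting down:** the handle touched down at the same height as when I grasped it (0.0669 m against 0.0670 m), with a 7 N upward reaction.
- **Last check:** the scene picture showed the tool upright and seated, the screwdriver in place and the gripper clear. The arm blocked the top camera, so that second check gave nothing. I did not re-measure the objects away from the holder.

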